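Unbolt and open the guard of a coil winder

TASK

Open the guard of the coil winder so that the wound coil can be reached: hold the red spring catch down with one fingertip while the other fingertip slides the bolt out of the guard's staple by its blue tab, all the way until the catch, let go, springs up and locks the bolt open. Then push the yellow guard back by its upright handle as far as it goes. Fingertips only: leave the loose coil on the deck and the other things round about where they are, and finish clear of the machine.

Things in the scene. Friction and masses are not known exactly. Their poses are not given: they have to be found in the camera images.
- winder: grey bench coil winder, fixed. Its axes: x from its front to its back, y to its left, z up; origin on the table top. Housing x -130 to 172, y -125 to 180 mm; deck 60 mm above the table. On the deck from front to back: red catch bar, steel bolt with blue tab, yellow guard in rails. Headstock at the left, x -5 to 105, y 125 to 175, 124 mm high. Positions below are in this frame
- catch_pad (a point): red ribbed press bar of the spring catch, 32 mm (x) by 76 mm (y); axes as the winder's. The point is the centre of its top face, 100 mm above the table when up, at x -85, y 30 mm; it sinks straight down when pressed
- catch (a joint): how far the catch is pressed down, m: 0 up, 0.011 bottom stop; the spring pushes back with 3 N at the top, 6.6 N at the bottom. Its tooth stands in a notch of the bolt and blocks it; from 0.0085 on the bolt is free. Once the bolt has moved, the tooth stays held under it; with the bolt fully drawn and the bar let go it springs up (to 0) into a second notch
- bolt_tab (a point): upright blue tab of the bolt, 32 mm wide (x), 5 mm thick (y), 40 mm high; axes as the winder's. The point is the middle of its top edge, 122 mm above the table, at x -38, y 30 mm when bolted (47 mm behind the red bar's middle). Beside it the flat bolt's top is 82 mm above the table, the tab's foot plate (on the -y side) 85; guide straps, 87 mm high, at y -34 to -24 and 70 to 80 mm
- bolt (a joint): how far the bolt is drawn, m: 0 bolted, 0.040 fully drawn against its stop. It is drawn towards the winder's -y (right, away from the guard's staple) and takes the tab along; friction about 1.5 N, no spring
- guard_handle (a point): upright yellow handle plate on the guard, 6 mm thick (x), 56 mm wide (y), 36 mm high; axes as the winder's. The point is the middle of its top edge, 120 mm above the table, at x 12, y 45 mm when the guard is shut; the guard's top is 84 mm above the table. Push on its front (-x) face
- guard (a joint): how far the guard is pushed back, m: 0 shut, 0.080 fully open against its stop. It slides towards the winder's +x; friction about 2 N, no spring. While the bolt is in the staple (steel strap at the guard's left front corner) it moves only 1 to 2 mm
- coil_1: finished copper coil on a white spool, 58 mm across and 22 mm high, standing loose on the front deck of the winder near its right corner; origin at the centre of its underside. A bystander
- woofer_1: black loudspeaker driver, 122 mm across, 66 mm high, on the table to the right; a bystander
- woofer_2: black loudspeaker driver of the same kind, also to the right; a bystander
- tweeter_2: small black driver with a silver dome, 76 mm across, 37 mm high, to the right of the winder; a bystander
- tape_masking: roll of masking tape, 100 mm across, 25 mm high, to the right of the winder; a bystander
- wax_tin: round tin with a black lid, 67 mm across, 64 mm high, to the left of the winder; a bystander
- cutters: cutting pliers with orange handles, 182 mm long, lying to the left of the winder; a bystander

How it is judged:
By the outcome, as a careful person would: the job done as asked, in the order asked, and still so for the second after the job is handed in, with the robot touching nothing.
It also fails if it takes over 61 s, if anything falls off the work surface, if the arm or the gripper's body presses on something with over 40 N, if the wrist force passes 120 N, or if a joint passes its speed limit or range.

ROBOT

A 6-joint arm with a two-finger parallel gripper is mounted at the origin on a cart in front of the work surface, level with it; the furniture and walls round the work are solid. World frame = base frame: x ahead of the robot, y to its left, z up, the work surface at z = 0. Lengths are in m, angles in rad, forces in N, time in s.
With the tool pointing down it reaches from about 0.3 to 1 m from the base axis. Payload 5.1 kg.
Tool frame: the origin (TCP) lies on the centre line of the jaws, within the pads' length; the fingertips stand 22 mm ahead of it and the grasp point (between the pads) lies 3 mm ahead of it; z points along the fingers, y is the line along which they close (so a half turn about z gives the same grasp; the last joint's range is limited). The gripper opens to 95 mm and grips with 3 to 60 N. Pads are 20 mm wide; open, the fingers measure 119 mm over their backs; the gripper's body (75 mm by 180 mm) begins 59 mm behind the grasp point.
Start: joints at [1.086, 0.124, 1.65, -0, 1.367, -0.083], TCP at [0.254, 0.598, 0.237] pointing down, gripper open.
Joint ranges: [-2.61, 2.61], [-1.02, 2.33], [0.03, 2.71], [-1.35, 4.49], [0.32, 2.68], [-2.91, 2.91]. Speed limits (rad/s): [2.57, 2.57, 3.14, 3.14, 3.14, 3.14].

INTERFACE

Orientations are given as a 3x3 rotation matrix whose columns are the frame's x, y, z axes.
In Python, from plant import manip, planner, viewer, workorder gives the robot as it stands. Calls block until the motion is done:
- manip.move_to(position, orientation): joint-space move of the TCP to a pose.
- manip.move_straight(position, ori=None, v=0.15): straight line of the TCP; ori=None keeps the orientation; v is the mean speed in m/s.
- manip.set_joints(angles): joint-space move.
- manip.ungrasp() and manip.close(force=None): open the fingers fully, or close them until they stop; force is the grip in N (None keeps the last).
- manip.wait(seconds).
- planner.solve_ik(position, orientation): joint angles nearest the present ones, or None.
- viewer.snapshot(name): name is "scene" or "top"; returns the picture (480x640x3 uint8, red, green, blue); there is no depth.
- viewer.camera_info(name): a dict with "fx", "fy", "cx", "cy" (pixels), "R" (3x3) and "t" (3): a world point X has camera coordinates R X + t. Camera axes: x right, y down, z forward; pixel columns grow to the right and rows downward; lengths in m; the calibration is good to about 2 mm. A picture is of the moment at which its call begins. camera_info takes no time and is no camera call.
A pose or a line that the arm cannot do raises manip.Unreachable and nothing moves.
- workorder.hand_in(): hands the job in; it is judged then, once.
Readings, each from a call of its own:
- manip.get_time_s(): time.
- manip.get_joints(): joint angles.
- manip.get_qvel(): joint speeds.
- manip.get_effort(): joint torques, N m.
- manip.get_position(): TCP position.
- manip.get_orientation(): TCP orientation.
- manip.get_ft_force(): force on the tool from outside, world axes, zero at the start.
- manip.get_ft_torque(): the same for the moment, N m.
- manip.get_grip_width(): opening from 0.0 (shut) to 1.0 (fully open).
- manip.get_grasp_force(): force on a finger pad.
Only numpy, scipy, OpenCV 4.12 (cv2) and the standard library are available. Lean on these libraries where they do the work, as an engineer would, in place of code of your own. Each camera call takes 0.05 s, during which the arm holds its last target. There are 200 camera calls.

## Working session

There is one attempt and no reset: what is moved stays moved. The work goes in short steps, each a Python script; the robot and the scene stay as the last script left them, time stands still between calls to the robot, and variables do not carry over. Pictures are saved under pics/ and viewed, at most 10 in all, crops included, and the job is handed in when it is done.

```bash
mkdir -p pics; python3 - <<'E'
from plant import manip, planner, viewer, workorder
import cv2,json
for n in("scene","top"):
    cv2.imwrite(f"pics/{n}0.png",viewer.snapshot(n)[:,:,::-1])
    c=viewer.camera_info(n); print(n,c)
print(manip.get_orientation())
E
```

```text
scene {'fx': 434.66748428356385, 'fy': 434.66748428356385, 'cx': 320.82846568865614, 'cy': 239.54789493045024, 'R': array([[ 0.82827307, -0.5600406 , -0.01783969],
       [-0.34612771, -0.48635004, -0.80228377],
       [ 0.44063515,  0.67068485, -0.59667621]]), 't': array([-0.42207273,  0.27627142,  0.95024845])}
top {'fx': 529.7632257263444, 'fy': 529.7632257263444, 'cx': 325.5433138008841, 'cy': 245.22399972318956, 'R': array([[-0.01929079, -0.99979047,  0.00684685],
       [-0.98990486,  0.0181374 , -0.14056815],
       [ 0.14041451, -0.0094894 , -0.99004733]]), 't': array([0.01825323, 0.5506043 , 1.43188669])}
[[-9.20357986e-01  3.91075914e-01 -8.98203675e-04]
 [ 3.91076917e-01  9.20356377e-01 -1.72742317e-03]
 [ 1.51113883e-04 -1.94111444e-03 -9.99998105e-01]]
```

View pics/top0.png

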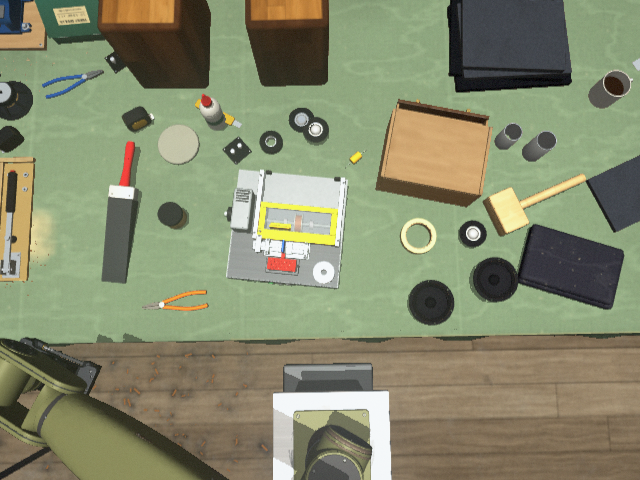

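View pics/scene0.png

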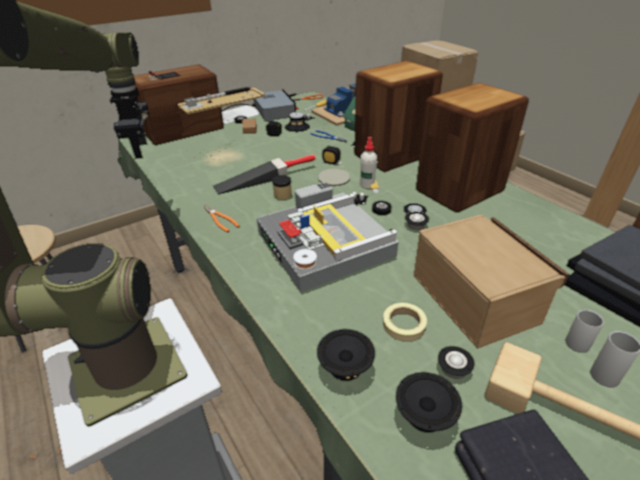

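Top view: the winder is around px (285,230), with the red bar at (282,265), the tab at (284,250), the handle at about (280,226) and the coil at (323,272). Next I'll zoom in on both views.

```bash
python3 - <<'E'
import cv2,numpy as np
a=cv2.imread("pics/top0.png")[160:300,215:365]; b=cv2.imread("pics/scene0.png")[180:290,250:405]
a=cv2.resize(a,None,fx=4,fy=4,interpolation=cv2.INTER_CUBIC)
cv2.imwrite("pics/ca.png",a); cv2.imwrite("pics/cb.png",cv2.resize(b,None,fx=5,fy=5,interpolation=cv2.INTER_CUBIC))
E
```

```text
(no output)
```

View pics/ca.png

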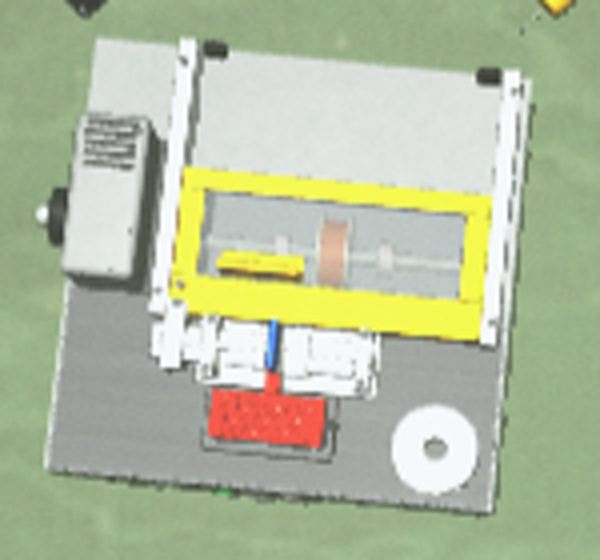

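View pics/cb.png

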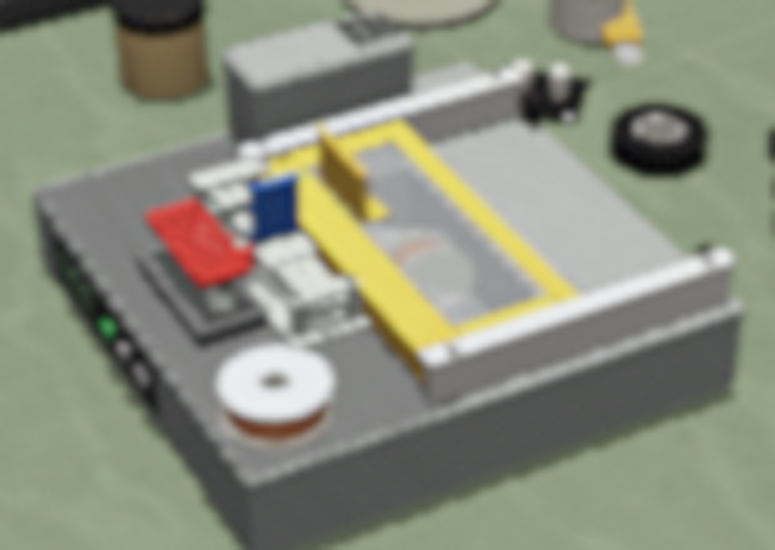

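The crops show the deck corners, the bar centre, the tab top and the handle top clearly, so I'll fit the winder pose jointly from both views.

```bash
cat > h.py <<'E'
import numpy as np, json
from plant import manip, planner, viewer, workorder
from scipy.optimize import least_squares
def proj(n,X):
    c=viewer.camera_info(n); p=X@np.array(c["R"]).T+c["t"]
    return np.c_[c["fx"]*p[:,0]/p[:,2]+c["cx"], c["fy"]*p[:,1]/p[:,2]+c["cy"]]
def W(P,q):  # winder mm -> world m
    P=np.atleast_2d(P)/1000; c,s=np.cos(q[2]),np.sin(q[2])
    return np.c_[q[0]+c*P[:,0]-s*P[:,1], q[1]+s*P[:,0]+c*P[:,1], P[:,2]]
def ori(phi,q): # tool down, closing line at phi from winder x
    a=phi+q[2]; y=np.array([np.cos(a),np.sin(a),0]); z=np.array([0,0,-1.]); x=np.cross(y,z)
    return np.c_[x,y,z]
E
python3 - <<'E'
from h import *
T=np.array([(-130,180,60,47,470),(-130,-125,60,493,513),(172,-125,60,530,80),(172,180,60,95,38),(-85,30,100,267,418),(-38,30,122,272,344)],float)
S=np.array([(-130,180,60,37,192),(-130,-125,60,252,478),(172,-125,60,740,308),(-85,30,100,200,242),(-38,30,122,273,184),(12,45,120,342,155)],float)
pt=(T[:,3:]+.5)/4-.5+[215,160]; ps=(S[:,3:]+.5)/5-.5+[250,180]
f=lambda q:np.r_[proj("top",W(T[:,:3],q))-pt,proj("scene",W(S[:,:3],q))-ps].ravel()
r=least_squares(f,[.5,.1,0],loss="soft_l1"); q=r.x
print(q,np.round(f(q).reshape(-1,2),1).tolist()); json.dump(list(q),open("q.json","w"))
print(W([(-85,30,100),(-38,30,122),(12,45,120)],q))
for phi in (.35,.35-np.pi,np.pi/2,-np.pi/2):
  for P in ((-61.5,46,112),(-61.5,0,112),(0,45,118),(90,45,118),(-61.5,46,200)):
    j=planner.solve_ik(W(P,q)[0],ori(phi,q)); print(phi,P,None if j is None else np.round(j,2))
E
```

```text
[ 0.57407264  0.08624848 -0.11076736] [[-0.4, 0.3], [0.2, -0.1], [0.5, 0.0], [0.3, 0.6], [0.3, 0.3], [0.3, 0.2], [-0.9, -1.3], [-0.3, 0.5], [1.0, -0.6], [-0.1, -1.4], [0.4, -1.2], [0.2, -2.1]]
[[0.49290978 0.12546061 0.1       ]
 [0.53962175 0.12026518 0.122     ]
 [0.59097344 0.12964621 0.12      ]]
0.35 (-61.5, 46, 112) [ 0.16 -0.01  2.01 -0.    1.14 -0.08]
0.35 (-61.5, 0, 112) [ 0.08 -0.05  2.05 -0.    1.14 -0.16]
0.35 (0, 45, 118) [ 0.13  0.1   1.88 -0.    1.16 -0.11]
0.35 (90, 45, 118) [ 0.1   0.28  1.68 -0.    1.19 -0.14]
0.35 (-61.5, 46, 200) [ 0.16 -0.1   1.94 -0.    1.3  -0.08]
-2.791592653589793 (-61.5, 46, 112) None
-2.791592653589793 (-61.5, 0, 112) None
-2.791592653589793 (0, 45, 118) None
-2.791592653589793 (90, 45, 118) None
-2.791592653589793 (-61.5, 46, 200) None
1.5707963267948966 (-61.5, 46, 112) [ 0.16 -0.01  2.01 -0.    1.14 -1.3 ]
1.5707963267948966 (-61.5, 0, 112) [ 0.08 -0.05  2.05 -0.    1.14 -1.38]
1.5707963267948966 (0, 45, 118) [ 0.13  0.1   1.88 -0.    1.16 -1.33]
1.5707963267948966 (90, 45, 118) [ 0.1   0.28  1.68 -0.    1.19 -1.36]
1.5707963267948966 (-61.5, 46, 200) [ 0.16 -0.1   1.94 -0.    1.3  -1.3 ]
-1.5707963267948966 (-61.5, 46, 112) [ 0.16 -0.01  2.01 -0.    1.14  1.84]
-1.5707963267948966 (-61.5, 0, 112) [ 0.08 -0.05  2.05 -0.    1.14  1.76]
-1.5707963267948966 (0, 45, 118) [ 0.13  0.1   1.88 -0.    1.16  1.81]
-1.5707963267948966 (90, 45, 118) [ 0.1   0.28  1.68 -0.    1.19  1.78]
-1.5707963267948966 (-61.5, 46, 200) [ 0.16 -0.1   1.94 -0.    1.3   1.84]
```

The fit residuals are about 1 px. I'll shut the gripper, hover over the gap, and press with a force check.

```bash
python3 - <<'E'
from h import *
import cv2
q=json.load(open("q.json")); O=ori(.35,q)
manip.close(5)
manip.move_to(W((-61.5,47,230),q)[0],O)
manip.move_straight(W((-61.5,47,128),q)[0],v=.15)
print(manip.get_ft_force(), manip.get_grip_width())
for z in (117,111.8):
    manip.move_straight(W((-61.5,47,z),q)[0],v=.05); manip.wait(.1)
    print(z,manip.get_position(),manip.get_ft_force(),manip.get_time_s())
a=viewer.snapshot("top")[160:300,215:365,::-1];b=viewer.snapshot("scene")[170:310,250:400,::-1]
cv2.imwrite("pics/1.png",cv2.resize(np.hstack([a,b]),(800,373),interpolation=cv2.INTER_CUBIC))
E
```

```text
[0.32573527 1.00913366 0.83800336] 0.004052704929515706
117 [0.51897069 0.13972923 0.11720525] [ 5.17984667 -0.1973765  -2.08367777] 4.825
111.8 [0.5190813  0.13986598 0.11267746] [ 5.82353653 -0.23291285  2.26954801] 5.175
```

View pics/1.png

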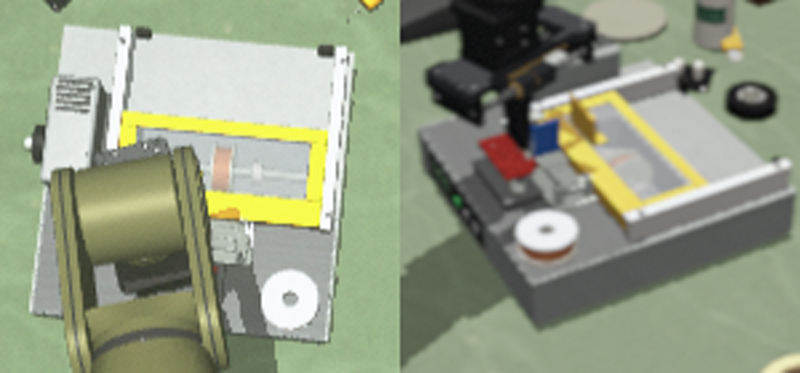

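The picture shows the fingertip at the bar's tab-side edge around px (518,150), with the bar apparently still up. The side force of 5 N says it's wedged on that edge. I'll probe further over the bar to see what a proper press reads.

```bash
cat >> h.py <<'E'
q=json.load(open("q.json"))
def loc(): # TCP in winder mm
    p=np.array(manip.get_position()); d=p[:2]-q[:2]; c,s=np.cos(q[2]),np.sin(q[2])
    return np.round(1000*np.array([c*d[0]+s*d[1],-s*d[0]+c*d[1],p[2]]),1)
def frc():
    f=np.array(manip.get_ft_force()); c,s=np.cos(q[2]),np.sin(q[2])
    return np.round([c*f[0]+s*f[1],-s*f[0]+c*f[1],f[2]],1)
def go(P,v=.05,w=.15,o=None):
    manip.move_straight(W(P,q)[0],o,v=v); manip.wait(w); print(P,loc(),frc(),round(manip.get_time_s(),1))
E
python3 - <<'E'
from h import *
go((-61.5,47,130)); go((-72,47,130)); go((-72,47,119));go((-72,47,115)); go((-72,47,130))
E
```

```text
(-61.5, 47, 130) [-62.2  46.9 129.2] [-0.5  0.1 -0.9] 5.9
(-72, 47, 130) [-71.9  47.  130.1] [-0.3 -0.7  0.1] 6.5
(-72, 47, 119) [-71.6  47.1 119.5] [ 1.1 -0.3  3.7] 7.0
(-72, 47, 115) [-71.6  47.1 115.5] [1.4 0.9 4.6] 7.4
(-72, 47, 130) [-72.7  46.8 129.2] [-0.2 -0.3 -0.3] 8.0
```

Pressing works well over the bar: 3.7 N then 4.6 N, with contact at the expected height. The closed vertical tips are too narrow to span both parts. I'll lean the tool 30° towards +x, so the tip bears on the bar's edge and the fingers reach the tab higher up.

```bash
cat >> h.py <<'E'
from scipy.spatial.transform import Rotation as Rn
def lean(phi,a,b):
    Z=Rn.from_euler('z',q[2]); L=Z*Rn.from_euler('x',-b,degrees=True)*Rn.from_euler('y',a,degrees=True)*Z.inv()
    return L.as_matrix()@ori(phi,q)
E
python3 - <<'E'
from h import *
for phi in(np.pi/2,-np.pi/2):
    print([planner.solve_ik(W(P,q)[0],lean(phi,30,6)) for P in((-61.7,50,150),(-61.7,50,110),(-61.7,5,110))])
phi=min((p for p in(np.pi/2,-np.pi/2) if planner.solve_ik(W((-61.7,50,110),q)[0],lean(p,30,6)) is not None),key=lambda p:abs(p-np.pi/2))
O=lean(phi,30,6)
go((-72,47,220),.2)
manip.move_to(W((-61.7,50,190),q)[0],O)
for z,v in((150,.1),(120,.05),(116,.03),(114,.03),(112,.03),(111,.03)):
    go((-61.7,50,z),v)
    f=frc()
    if np.abs(f).max()>9: break
E
```

```text
[array([ 0.14837645,  0.27204945,  1.69595321,  0.04100542,  1.70508682,
       -1.28914041]), array([ 0.14837645,  0.31519108,  1.71644869,  0.04073788,  1.64150282,
       -1.29175392]), array([ 0.08228931,  0.28852103,  1.74989634,  0.00710247,  1.63614163,
       -1.35112715])]
[array([0.14837645, 0.27204945, 1.69595321, 0.04100542, 1.70508682,
       1.85245225]), array([0.14837645, 0.31519108, 1.71644869, 0.04073788, 1.64150282,
       1.84983874]), array([0.08228931, 0.28852103, 1.74989634, 0.00710247, 1.63614163,
       1.79046551])]
(-72, 47, 220) [-73.2  46.7 217.5] [0.5 0.3 0.5] 8.7
(-61.7, 50, 150) [-61.3  50.1 150.6] [-0.2  0.5  0.5] 10.5
(-61.7, 50, 120) [-61.5  50.  120.5] [-0.2 -0.1  2.5] 11.4
(-61.7, 50, 116) [-61.3  50.1 116.3] [ 2.6 -0.1  3.8] 11.9
(-61.7, 50, 114) [-61.4  50.1 114.2] [2.3 0.6 4.6] 12.3
(-61.7, 50, 112) [-61.4  50.  112.3] [ 3.4 -0.   4.2] 12.7
(-61.7, 50, 111) [-61.4  50.1 111.4] [4.1 0.3 6.5] 13.1
```

```bash
python3 - <<'E'
from h import *
go((-61.7,50,110.6),.03)
y=50
while y>-8:
    y-=4 if y>44 or y<8 else 6
    go((-61.7,y,110.6),.04,.08)
    if abs(frc()[1])>7: break
E
```

```text
(-61.7, 50, 110.6) [-61.4  50.1 111. ] [2.9 0.6 5.2] 13.5
(-61.7, 46, 110.6) [-61.3  46.6 111.1] [3.5 2.1 5.4] 13.8
(-61.7, 42, 110.6) [-61.3  42.7 111.1] [3.3 1.8 5.5] 14.1
(-61.7, 36, 110.6) [-61.3  37.  111.1] [3.1 3.4 5.3] 14.5
(-61.7, 30, 110.6) [-61.3  31.1 111.1] [3.3 3.  6.1] 14.9
(-61.7, 24, 110.6) [-61.3  25.1 111.1] [3.1 3.1 5.9] 15.3
(-61.7, 18, 110.6) [-61.3  19.1 111.1] [3.4 3.2 5.6] 15.7
(-61.7, 12, 110.6) [-61.3  13.1 111.1] [2.7 4.  5.6] 16.1
(-61.7, 6, 110.6) [-61.4   7.1 111.1] [3.9 3.7 5.6] 16.4
(-61.7, 2, 110.6) [-61.4   3.1 111.1] [3.  3.2 5.4] 16.8
(-61.7, -2, 110.6) [-61.4   0.8 111.2] [2.3 9.4 6.5] 17.1
```

The stop was reached after about 40 mm of travel (9.4 N). I'll ease off slightly, lift straight up and look.

```bash
python3 - <<'E'
from h import *
import cv2
go((-61.7,-.5,110.6),.03); go((-61.7,-.5,118),.03); go((-61.7,-.5,128),.04); go((-61.7,4,150),.1)
go((-61.7,20,230),.2)
b=viewer.snapshot("scene")[180:290,250:405,::-1]
cv2.imwrite("pics/2.png",cv2.resize(b,None,fx=5,fy=5,interpolation=cv2.INTER_CUBIC))
E
```

```text
(-61.7, -0.5, 110.6) [-61.4   0.9 111.1] [3.1 5.4 6. ] 17.5
(-61.7, -0.5, 118) [-61.4   0.8 117.6] [4.4 4.5 1.7] 18.1
(-61.7, -0.5, 128) [-62.5  -0.6 127.5] [-1.5  0.5  0.5] 18.6
(-61.7, 4, 150) [-61.8   3.9 149.8] [-0.1 -0.1  0.2] 19.1
(-61.7, 20, 230) [-62.7  19.6 227.8] [-0.3 -1.   1.1] 19.8
```

View pics/2.png

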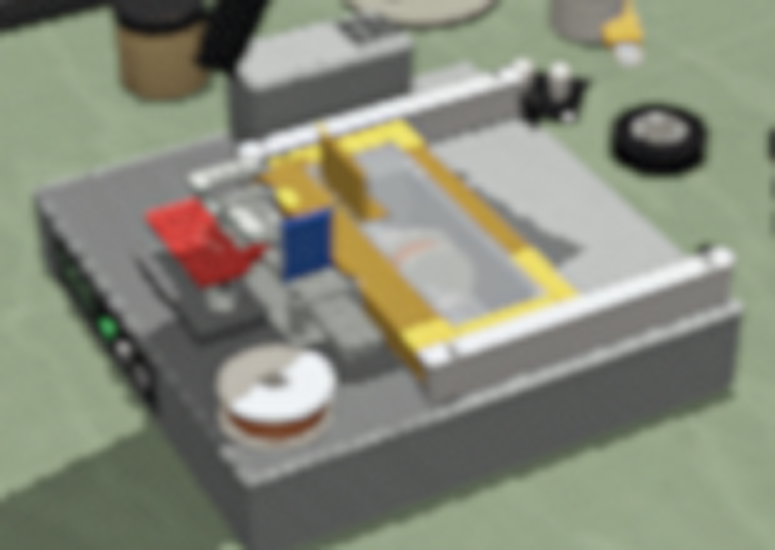

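The bar is back at its original height (corner at px (150,215)) and the tab has moved from (273,184) to (306,213). The coil hasn't moved. Now I'll push the guard.

```bash
python3 - <<'E'
from h import *
import cv2
print(((proj("scene",W((-38,-10,122),q))-[250,180]+.5)*5-.5))
manip.move_to(W((-14,45,200),q)[0],ori(np.pi/2,q))
go((-14,45,150),.15); go((-14,45,119),.08)
x=-14
go((-4,45,119),.05,.05)
for x in list(range(6,72,11))+list(range(74,94,3)):
    go((x,45,119),.05,.05)
    if abs(frc()[0])>9: break
go((x-12,45,119),.06); go((x-12,45,170),.12)
go((x-12,45,260),.2); manip.move_to([.3,.5,.3],ori(np.pi/2,q)); manip.wait(.3)
a=viewer.snapshot("top")[160:300,215:365,::-1];b=viewer.snapshot("scene")[170:310,250:400,::-1]
cv2.imwrite("pics/3.png",cv2.resize(np.hstack([a,b]),(800,373),interpolation=cv2.INTER_CUBIC))
print(manip.get_time_s())
E
```

```text
[[307.64699331 214.07237841]]
(-14, 45, 150) [-12.9  45.2 151.5] [ 0.3 -1.1  0. ] 21.1
(-14, 45, 119) [-13.6  45.1 119.5] [ 1.  -0.3  0.4] 21.8
(-4, 45, 119) [ -3.8  45.  119.1] [-0.5  0.5  0.1] 22.2
(6, 45, 119) [  6.4  45.  119. ] [-0.5  0.3  0.6] 22.6
(17, 45, 119) [ 17.5  45.  119.1] [ 0.4 -0.4  0.4] 23.0
(28, 45, 119) [ 28.5  45.  119.1] [ 0.9 -0.6 -0.6] 23.4
(39, 45, 119) [ 39.5  45.  119.1] [ 0.7 -0.3 -0.2] 23.8
(50, 45, 119) [ 50.5  45.  119.1] [ 0.3 -0.9 -0.5] 24.2
(61, 45, 119) [ 61.5  45.  119.1] [-0.2  0.3 -0.2] 24.7
(74, 45, 119) [ 74.5  45.  119.1] [-0.9 -0.9 -0.4] 25.1
(77, 45, 119) [ 77.2  45.  119. ] [-0.   0.6 -0. ] 25.4
(80, 45, 119) [ 78.1  45.  119. ] [-7.7 -0.1  5.7] 25.7
(83, 45, 119) [ 78.2  45.  119. ] [-18.6  -1.6  11.7] 26.0
(71, 45, 119) [ 71.5  44.9 119.1] [-0.   0.2  0.5] 26.5
(71, 45, 170) [ 70.2  44.8 168.5] [ 0.4 -0.2 -0. ] 27.2
(71, 45, 260) [ 69.9  44.7 257. ] [ 0.3 -1.  -0.2] 28.0
30.2583
```

View pics/3.png

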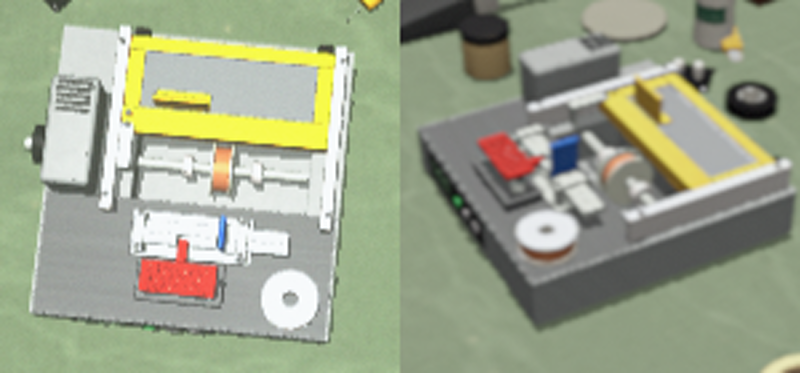

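The guard is against its rear stops (top view, frame up to row 40), the bolt is drawn with its tab within 0.4 image px of where it should be, the bar is up and the coil is in place.

```bash
python3 -c "
from plant import workorder
print(workorder.hand_in())"
```

```text
the job is handed in; nothing more can be done
None
```

The job is handed in after about 30 s of robot time: the bolt is fully drawn and the catch is up in the final picture, the guard is back against its stop, nothing else looks disturbed near the winder, and the arm is clear. Since the gripper only opens fully or shuts, I pressed the catch and pushed the tab with the fingers closed together and tilted, not with two spread fingertips.

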